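Re-rack a row of auction lots in lot order

TASK

Move the four postal tubes from the full cradle rack to the empty one, one to each pair of notches and keeping the lots in sequence: on each rack the row begins at the end where its lot ticket stands, so the tube nearest the ticket on the full rack goes nearest the ticket on the empty rack, the second goes second, and so on. Carry each tube straight to its own place and lay it down without dropping it, lying square in both notches and centred across the two strips. Do not park tubes on the bench, and leave the tape roll and the card box where they are.

Things in the scene. Friction and masses are not known exactly. Their poses are not given: they have to be found in the camera images.
- tube_long_center (a point): Postal tube of brown board with white end caps and a white label band, the longest and slimmest: 185 mm long, 34 mm in diameter, about 70 g. Loose, lying level in a pair of notches, free to roll about its own axis. Point at its centre; the x axis runs along the tube. Lying in notches its centre is 34 mm above the bench.
- tube_stout_center (a point): Postal tube of brown board with white end caps and a white label band, the thickest and shortest: 145 mm long, 52 mm in diameter, about 130 g. Loose, lying level in a pair of notches, free to roll about its own axis. Point at its centre; the x axis runs along the tube. Lying in notches its centre is 47 mm above the bench.
- tube_middle_center (a point): Postal tube of brown board with white end caps and a white label band, the second longest and second thickest: 165 mm long, 46 mm in diameter, about 110 g. Loose, lying level in a pair of notches, free to roll about its own axis. Point at its centre; the x axis runs along the tube. Lying in notches its centre is 43 mm above the bench.
- tube_short_center (a point): Postal tube of brown board with white end caps and a white label band, short and fairly slim: 150 mm long, 40 mm in diameter, about 80 g. Loose, lying level in a pair of notches, free to roll about its own axis. Point at its centre; the x axis runs along the tube. Lying in notches its centre is 38 mm above the bench.
- rack_full: Rack with the four tubes at the start, in any order. Grey folded steel, fixed, 130 (x) by 360 (y) mm, 42 mm high: two strips along y, each 25 mm wide, middles at x = -52.5 and +52.5 mm, open between them (only 8 mm high tie bars at the ends). V notches (90 degrees, lowest point 10 mm up) in both strips at y = -135, -45, 45, 135 mm; tubes lie along x. Origin: its middle at bench height.
- rack_empty: Rack that is empty at the start, beside the other and of the same build: 130 (x) by 360 (y) mm, 42 mm high, fixed, notch pairs at y = -135, -45, 45 and 135 mm from its middle, lowest point 10 mm above the bench, 80 mm open gap between the strips for fingers. Origin: its middle at bench height. Both racks are turned up to 0.2 rad from the world axes.
- ticket_full: Lot ticket of the full rack: sloping white card with teal bands on a black foot, 76 mm wide, 46 mm deep, 38 mm high, fixed. It stands at the rack's x = 145 mm, at y = +120 or -120 mm, and marks the end at which the row of lots begins. Origin: middle of its underside.
- ticket_empty: Lot ticket of the empty rack: the same kind of card, at the empty rack's x = 145 mm, at y = +120 or -120 mm: the end at which the row is to begin there. Origin: middle of its underside.
- tape_roll: Bystander: roll of brown packing tape lying flat, 64 mm across, 25 mm high, loose, beyond the full rack at the end opposite to its ticket. Origin: middle of its underside.
- card_box: Bystander: small open carton of blank cards, 50 by 84 mm, 52 mm high, loose, beyond the empty rack at the end opposite to its ticket. Origin: middle of its underside.
Things that resemble listed ones, but are neither listed nor needed, are in the scene too. Leave any green look-alike of the part that bears tube_middle_center alone. What is shaped like the part that bears tube_long_center but orange is not meant.

How it is judged:
At the end, for the whole second after the job is handed in: All four tubes lie released and at rest on the once empty rack, one per notch pair, seated (6 mm in height, 10 mm across), square (0.1 rad), centred across the strips (15 mm), each laid in the place of the same number, counted from the ticket, as it came from ((y of tube_long_center in the frame of rack_empty between -0.145 and -0.125 m or y of tube_long_center in the frame of rack_empty between -0.055 and -0.035 m or y of tube_long_center in the frame of rack_empty between 0.035 and 0.055 m or y of tube_long_center in the frame of rack_empty between 0.125 and 0.145 m) and x of tube_long_center in the frame of rack_empty between -0.015 and 0.015 m and z of tube_long_center in the frame of rack_empty between 0.028 and 0.04 m and angle between the x axis of each of tube_long_center, tube_stout_center, tube_middle_center, tube_short_center and the x axis of rack_empty, either way round below 0.1 rad and linear speed of each of tube_long, tube_stout, tube_middle, tube_short below 0.02 m/s and (y of tube_stout_center in the frame of rack_empty between -0.145 and -0.125 m or y of tube_stout_center in the frame of rack_empty between -0.055 and -0.035 m or y of tube_stout_center in the frame of rack_empty between 0.035 and 0.055 m or y of tube_stout_center in the frame of rack_empty between 0.125 and 0.145 m) and x of tube_stout_center in the frame of rack_empty between -0.015 and 0.015 m and z of tube_stout_center in the frame of rack_empty between 0.0408 and 0.0528 m and (y of tube_middle_center in the frame of rack_empty between -0.145 and -0.125 m or y of tube_middle_center in the frame of rack_empty between -0.055 and -0.035 m or y of tube_middle_center in the frame of rack_empty between 0.035 and 0.055 m or y of tube_middle_center in the frame of rack_empty between 0.125 and 0.145 m) and x of tube_middle_center in the frame of rack_empty between -0.015 and 0.015 m and z of tube_middle_center in the frame of rack_empty between 0.0365 and 0.0485 m and (y of tube_short_center in the frame of rack_empty between -0.145 and -0.125 m or y of tube_short_center in the frame of rack_empty between -0.055 and -0.035 m or y of tube_short_center in the frame of rack_empty between 0.035 and 0.055 m or y of tube_short_center in the frame of rack_empty between 0.125 and 0.145 m) and x of tube_short_center in the frame of rack_empty between -0.015 and 0.015 m and z of tube_short_center in the frame of rack_empty between 0.0323 and 0.0443 m); the robot touches nothing.
It fails at once if a tube was laid in a notch that is not its own: counted from the tickets, the tube of that number still lay on the full rack (tickets at like ends) (((y of ticket_full in the frame of rack_full above 0 m and y of ticket_empty in the frame of rack_empty above 0 m) or (y of ticket_full in the frame of rack_full below 0 m and y of ticket_empty in the frame of rack_empty below 0 m)) and ((((y of tube_long_center in the frame of rack_empty between -0.165 and -0.105 m and z of tube_long_center in the frame of rack_empty below 0.06 m) or (y of tube_stout_center in the frame of rack_empty between -0.165 and -0.105 m and z of tube_stout_center in the frame of rack_empty below 0.06 m) or (y of tube_middle_center in the frame of rack_empty between -0.165 and -0.105 m and z of tube_middle_center in the frame of rack_empty below 0.06 m) or (y of tube_short_center in the frame of rack_empty between -0.165 and -0.105 m and z of tube_short_center in the frame of rack_empty below 0.06 m)) and ((y of tube_long_center in the frame of rack_full between -0.165 and -0.105 m and z of tube_long_center in the frame of rack_full below 0.06 m) or (y of tube_stout_center in the frame of rack_full between -0.165 and -0.105 m and z of tube_stout_center in the frame of rack_full below 0.06 m) or (y of tube_middle_center in the frame of rack_full between -0.165 and -0.105 m and z of tube_middle_center in the frame of rack_full below 0.06 m) or (y of tube_short_center in the frame of rack_full between -0.165 and -0.105 m and z of tube_short_center in the frame of rack_full below 0.06 m))) or (((y of tube_long_center in the frame of rack_empty between -0.075 and -0.015 m and z of tube_long_center in the frame of rack_empty below 0.06 m) or (y of tube_stout_center in the frame of rack_empty between -0.075 and -0.015 m and z of tube_stout_center in the frame of rack_empty below 0.06 m) or (y of tube_middle_center in the frame of rack_empty between -0.075 and -0.015 m and z of tube_middle_center in the frame of rack_empty below 0.06 m) or (y of tube_short_center in the frame of rack_empty between -0.075 and -0.015 m and z of tube_short_center in the frame of rack_empty below 0.06 m)) and ((y of tube_long_center in the frame of rack_full between -0.075 and -0.015 m and z of tube_long_center in the frame of rack_full below 0.06 m) or (y of tube_stout_center in the frame of rack_full between -0.075 and -0.015 m and z of tube_stout_center in the frame of rack_full below 0.06 m) or (y of tube_middle_center in the frame of rack_full between -0.075 and -0.015 m and z of tube_middle_center in the frame of rack_full below 0.06 m) or (y of tube_short_center in the frame of rack_full between -0.075 and -0.015 m and z of tube_short_center in the frame of rack_full below 0.06 m))) or (((y of tube_long_center in the frame of rack_empty between 0.015 and 0.075 m and z of tube_long_center in the frame of rack_empty below 0.06 m) or (y of tube_stout_center in the frame of rack_empty between 0.015 and 0.075 m and z of tube_stout_center in the frame of rack_empty below 0.06 m) or (y of tube_middle_center in the frame of rack_empty between 0.015 and 0.075 m and z of tube_middle_center in the frame of rack_empty below 0.06 m) or (y of tube_short_center in the frame of rack_empty between 0.015 and 0.075 m and z of tube_short_center in the frame of rack_empty below 0.06 m)) and ((y of tube_long_center in the frame of rack_full between 0.015 and 0.075 m and z of tube_long_center in the frame of rack_full below 0.06 m) or (y of tube_stout_center in the frame of rack_full between 0.015 and 0.075 m and z of tube_stout_center in the frame of rack_full below 0.06 m) or (y of tube_middle_center in the frame of rack_full between 0.015 and 0.075 m and z of tube_middle_center in the frame of rack_full below 0.06 m) or (y of tube_short_center in the frame of rack_full between 0.015 and 0.075 m and z of tube_short_center in the frame of rack_full below 0.06 m))) or (((y of tube_long_center in the frame of rack_empty between 0.105 and 0.165 m and z of tube_long_center in the frame of rack_empty below 0.06 m) or (y of tube_stout_center in the frame of rack_empty between 0.105 and 0.165 m and z of tube_stout_center in the frame of rack_empty below 0.06 m) or (y of tube_middle_center in the frame of rack_empty between 0.105 and 0.165 m and z of tube_middle_center in the frame of rack_empty below 0.06 m) or (y of tube_short_center in the frame of rack_empty between 0.105 and 0.165 m and z of tube_short_center in the frame of rack_empty below 0.06 m)) and ((y of tube_long_center in the frame of rack_full between 0.105 and 0.165 m and z of tube_long_center in the frame of rack_full below 0.06 m) or (y of tube_stout_center in the frame of rack_full between 0.105 and 0.165 m and z of tube_stout_center in the frame of rack_full below 0.06 m) or (y of tube_middle_center in the frame of rack_full between 0.105 and 0.165 m and z of tube_middle_center in the frame of rack_full below 0.06 m) or (y of tube_short_center in the frame of rack_full between 0.105 and 0.165 m and z of tube_short_center in the frame of rack_full below 0.06 m))))).
It fails at once if a tube was laid in a notch that is not its own: counted from the tickets, the tube of that number still lay on the full rack (tickets at unlike ends) (((y of ticket_full in the frame of rack_full above 0 m and y of ticket_empty in the frame of rack_empty below 0 m) or (y of ticket_full in the frame of rack_full below 0 m and y of ticket_empty in the frame of rack_empty above 0 m)) and ((((y of tube_long_center in the frame of rack_empty between -0.165 and -0.105 m and z of tube_long_center in the frame of rack_empty below 0.06 m) or (y of tube_stout_center in the frame of rack_empty between -0.165 and -0.105 m and z of tube_stout_center in the frame of rack_empty below 0.06 m) or (y of tube_middle_center in the frame of rack_empty between -0.165 and -0.105 m and z of tube_middle_center in the frame of rack_empty below 0.06 m) or (y of tube_short_center in the frame of rack_empty between -0.165 and -0.105 m and z of tube_short_center in the frame of rack_empty below 0.06 m)) and ((y of tube_long_center in the frame of rack_full between 0.105 and 0.165 m and z of tube_long_center in the frame of rack_full below 0.06 m) or (y of tube_stout_center in the frame of rack_full between 0.105 and 0.165 m and z of tube_stout_center in the frame of rack_full below 0.06 m) or (y of tube_middle_center in the frame of rack_full between 0.105 and 0.165 m and z of tube_middle_center in the frame of rack_full below 0.06 m) or (y of tube_short_center in the frame of rack_full between 0.105 and 0.165 m and z of tube_short_center in the frame of rack_full below 0.06 m))) or (((y of tube_long_center in the frame of rack_empty between -0.075 and -0.015 m and z of tube_long_center in the frame of rack_empty below 0.06 m) or (y of tube_stout_center in the frame of rack_empty between -0.075 and -0.015 m and z of tube_stout_center in the frame of rack_empty below 0.06 m) or (y of tube_middle_center in the frame of rack_empty between -0.075 and -0.015 m and z of tube_middle_center in the frame of rack_empty below 0.06 m) or (y of tube_short_center in the frame of rack_empty between -0.075 and -0.015 m and z of tube_short_center in the frame of rack_empty below 0.06 m)) and ((y of tube_long_center in the frame of rack_full between 0.015 and 0.075 m and z of tube_long_center in the frame of rack_full below 0.06 m) or (y of tube_stout_center in the frame of rack_full between 0.015 and 0.075 m and z of tube_stout_center in the frame of rack_full below 0.06 m) or (y of tube_middle_center in the frame of rack_full between 0.015 and 0.075 m and z of tube_middle_center in the frame of rack_full below 0.06 m) or (y of tube_short_center in the frame of rack_full between 0.015 and 0.075 m and z of tube_short_center in the frame of rack_full below 0.06 m))) or (((y of tube_long_center in the frame of rack_empty between 0.015 and 0.075 m and z of tube_long_center in the frame of rack_empty below 0.06 m) or (y of tube_stout_center in the frame of rack_empty between 0.015 and 0.075 m and z of tube_stout_center in the frame of rack_empty below 0.06 m) or (y of tube_middle_center in the frame of rack_empty between 0.015 and 0.075 m and z of tube_middle_center in the frame of rack_empty below 0.06 m) or (y of tube_short_center in the frame of rack_empty between 0.015 and 0.075 m and z of tube_short_center in the frame of rack_empty below 0.06 m)) and ((y of tube_long_center in the frame of rack_full between -0.075 and -0.015 m and z of tube_long_center in the frame of rack_full below 0.06 m) or (y of tube_stout_center in the frame of rack_full between -0.075 and -0.015 m and z of tube_stout_center in the frame of rack_full below 0.06 m) or (y of tube_middle_center in the frame of rack_full between -0.075 and -0.015 m and z of tube_middle_center in the frame of rack_full below 0.06 m) or (y of tube_short_center in the frame of rack_full between -0.075 and -0.015 m and z of tube_short_center in the frame of rack_full below 0.06 m))) or (((y of tube_long_center in the frame of rack_empty between 0.105 and 0.165 m and z of tube_long_center in the frame of rack_empty below 0.06 m) or (y of tube_stout_center in the frame of rack_empty between 0.105 and 0.165 m and z of tube_stout_center in the frame of rack_empty below 0.06 m) or (y of tube_middle_center in the frame of rack_empty between 0.105 and 0.165 m and z of tube_middle_center in the frame of rack_empty below 0.06 m) or (y of tube_short_center in the frame of rack_empty between 0.105 and 0.165 m and z of tube_short_center in the frame of rack_empty below 0.06 m)) and ((y of tube_long_center in the frame of rack_full between -0.165 and -0.105 m and z of tube_long_center in the frame of rack_full below 0.06 m) or (y of tube_stout_center in the frame of rack_full between -0.165 and -0.105 m and z of tube_stout_center in the frame of rack_full below 0.06 m) or (y of tube_middle_center in the frame of rack_full between -0.165 and -0.105 m and z of tube_middle_center in the frame of rack_full below 0.06 m) or (y of tube_short_center in the frame of rack_full between -0.165 and -0.105 m and z of tube_short_center in the frame of rack_full below 0.06 m))))).
It fails at once if a tube was let fall or thrown (faster than 0.45 m/s, out of the fingers) ((linear speed of tube_long above 0.45 m/s and contact force between the fingers and tube_long below 0.05 N) or (linear speed of tube_stout above 0.45 m/s and contact force between the fingers and tube_stout below 0.05 N) or (linear speed of tube_middle above 0.45 m/s and contact force between the fingers and tube_middle below 0.05 N) or (linear speed of tube_short above 0.45 m/s and contact force between the fingers and tube_short below 0.05 N)).
It fails at once if a tube lay on the bench away from both racks ((height (world z) of tube_long_center below 0.035 m and horizontal distance between tube_long_center and rack_full above 0.2 m and horizontal distance between tube_long_center and rack_empty above 0.2 m) or (height (world z) of tube_stout_center below 0.035 m and horizontal distance between tube_stout_center and rack_full above 0.2 m and horizontal distance between tube_stout_center and rack_empty above 0.2 m) or (height (world z) of tube_middle_center below 0.035 m and horizontal distance between tube_middle_center and rack_full above 0.2 m and horizontal distance between tube_middle_center and rack_empty above 0.2 m) or (height (world z) of tube_short_center below 0.035 m and horizontal distance between tube_short_center and rack_full above 0.2 m and horizontal distance between tube_short_center and rack_empty above 0.2 m)).
It fails at once if the tape roll or the card box was pushed more than 20 mm (distance of any of tape_roll, card_box from where it was at the start of the episode above 0.02 m).
It also fails if it takes over 128 s, if anything falls off the work surface, if the arm or the gripper's body presses on something with over 40 N, if the wrist force passes 120 N, or if a joint passes its speed limit or range.

ROBOT

A 6-joint arm with a two-finger parallel gripper is mounted at the origin on the work surface. World frame = base frame: x ahead of the robot, y to its left, z up, the work surface at z = 0. Lengths are in m, angles in rad, forces in N, time in s.
With the tool pointing down it reaches from about 0.325 to 0.9 m from the base axis. Payload 6.1 kg.
Tool frame: the origin (TCP) lies midway between the tips of the shut fingers; the grasp point (between the pads) lies ctrl.grasp_offset behind it (ctrl.grasp_offset is the distance from the TCP to the grasp point, in m); z points along the fingers, y is the direction in which the jaws open and shut (so a half turn about z gives the same grasp; the last joint's range is limited). The gripper opens to 87 mm and grips with 3 to 60 N. Pads are 19 mm wide; open, the fingers measure 117 mm over their backs; the gripper's body (75 mm by 190 mm) begins 51 mm behind the grasp point.
Start: joints at [1.026, 0.22, 1.526, -0, 1.395, -0.126], TCP at [0.254, 0.571, 0.223] pointing down, gripper open.
Joint ranges: [-2.98, 2.98], [-0.91, 2.08], [0.09, 2.57], [-1.24, 4.39], [0.2, 2.65], [-2.68, 2.68]. Speed limits (rad/s): [2.57, 2.57, 3.01, 3.14, 3.14, 3.14].

INTERFACE

Orientations are given as a rotation vector (axis times angle).
In Python, from bench import ctrl, eyes, finder gives the robot as it stands. The module is installed in compiled form; this text tells all that it offers.
- The arm moves only by the shell command python3 -m creep 'ROWS' [FORCE]. ROWS is JSON, a list of rows, each a list of 7 numbers: the shift along the world's x, y, z in m, then the turn, a rotation vector about the world's x, y, z in rad, then the finger opening in m, from 0 to 0.087. A call has 1 to 8 rows; each row shifts and turns the pose as measured when the row begins; what a row does not reach is not made up. A row lasts 1/8 s, in which the tool goes at most 62.5 mm and 10.7 degrees, less where a joint would pass 70% of its speed; a pose out of reach is approached as far as the arm can. A call with a gripper value outside its range is refused whole. The fingers move at their own pace and stop on an object; FORCE is the grip in N (left out, the last holds). Time passes only in rows, so rows that do not move let the fingers close. It gives the time, the measured TCP pose, the force and the opening at its end, in the units of the state.
- ctrl.get_state(): the state, without advancing time (a new reading comes with each control period).
- eyes.capture(name): name is "scene" or "top"; returns (picture, depth): 420x560x3 uint8, red, green, blue; 420x560 float32, m along the optical axis (not along the pixel's ray), 0 where there is no reading.
- eyes.camera_info(name): a dict with "fx", "fy", "cx", "cy" (pixels), "extrinsics" (4x4, takes a point from world to camera coordinates). Camera axes: x right, y up, looking along -z (the intrinsics and any distortion apply to the point x, -y, -z); pixel columns grow to the right and rows downward; lengths in m; the calibration is good to about 2 mm. A picture is of the moment at which its call begins. camera_info takes no time and is no camera call.
- ctrl.hand_in(): hands the job in, once; it reports no verdict.
Trained networks look in the newest picture that a camera, given by its name, has taken for a name from the list of things; names that differ only in an ending like _2 or _b are one class to them, and where a whole thing is asked for, a point or a joint stands for the part that bears it (a point fixed in the world has none). Each returns a list of dicts, best first, with "confidence" (0 to 1); they miss things now and then, are a little off and sometimes report something else, mostly with a low value. They report only what shows in the picture. A call takes as long as a camera call. They do not tell look-alikes from the thing itself.
- finder.masks_of(camera, name): "region" (420x560 bool, what is visible of it) and "xy" ([column, row] in pixels, amid what is visible of it).
- finder.mark_of(camera, name): "xy" ([column, row] in pixels: a listed point, or the origin of a listed thing).
The state is a dict: "time_s": time; "joint_pos": joint angles; "qvel": joint speeds; "joint_torque": joint torques, N m; "tcp_pos": TCP position; "tool_rot": TCP orientation; "force": force on the tool from outside, world axes, zero at the start; "ft_torque": the same for the moment, N m; "width": finger opening in m.
Only numpy, scipy, OpenCV 4.12 (cv2) and the standard library are available. Lean on these libraries where they do the work, as an engineer would, in place of code of your own. Each camera call takes 0.05 s, during which the arm holds its last target.

## Working session

There is one attempt and no reset: what is moved stays moved. The work goes in short steps, Python scripts to look and compute and a shell command to move; the robot and the scene stay as the last step left them, time stands still between calls to the robot, and variables do not carry over. Pictures are saved under pics/ and viewed, and the job is handed in when it is done.

```bash
mkdir -p pics; ls
python3 - <<'E'
from bench import ctrl, eyes, finder
import cv2, numpy as np
print(ctrl.get_state(), ctrl.grasp_offset)
for n in ["scene","top"]:
    p,d=eyes.capture(n); cv2.imwrite(f"pics/{n}0.png",p[:,:,::-1]); np.save(f"pics/{n}0.npy",d)
    print(n,eyes.camera_info(n))
E
```

```text
pics
{'time_s': 0.0, 'joint_pos': array([ 1.02593589e+00,  2.21232645e-01,  1.52759755e+00, -2.79179106e-06,
        1.39467888e+00, -1.26130433e-01]), 'qvel': array([ 0.00030757, -0.00019328,  0.00138915, -0.00140605,  0.00106466,
       -0.00233731]), 'joint_torque': array([ 1.43208537e-03, -4.94601488e+01, -3.87384653e+01,  6.99162134e-02,
        5.69978252e-02, -1.23052464e-04]), 'tcp_pos': array([0.25382924, 0.5704697 , 0.22144038]), 'tool_rot': array([-6.52813261e-01, -3.07237423e+00,  2.84333065e-03]), 'force': array([ 0.90927743, -0.26462703,  0.72347122]), 'ft_torque': array([ 0.02589664, -0.03489642, -0.00587856]), 'width': 0.08681963588397691} 0.0187
scene {'fx': 483.4001681675594, 'fy': 483.4001681675594, 'cx': 283.8868557430442, 'cy': 205.84313267129667, 'extrinsics': array([[-0.54477696,  0.83851162, -0.01078581,  0.26765548],
       [-0.67882448, -0.43340437,  0.59275456,  0.31460512],
       [ 0.49235697,  0.3302407 ,  0.80531093, -1.49206949],
       [ 0.        ,  0.        ,  0.        ,  1.        ]])}
top {'fx': 409.46951192779414, 'fy': 409.46951192779414, 'cx': 281.2698237917765, 'cy': 206.89957616108438, 'extrinsics': array([[ 0.02280895, -0.99966455, -0.0122696 , -0.00795455],
       [ 0.98577541,  0.02044455,  0.16681983, -0.51421863],
       [-0.16651302, -0.01590006,  0.98591105, -0.84675629],
       [ 0.        ,  0.        ,  0.        ,  1.        ]])}
```

View pics/top0.png

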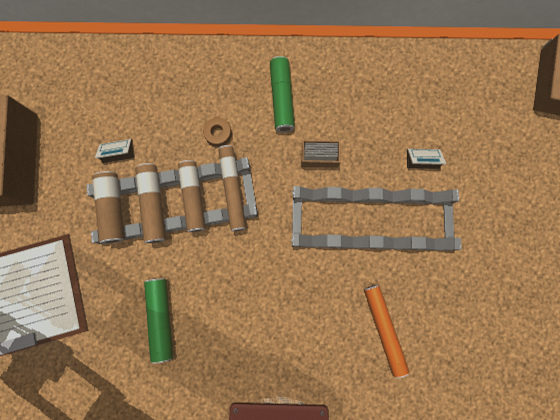

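View pics/scene0.png

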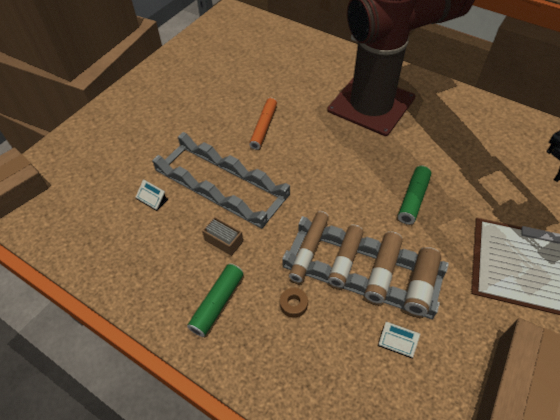

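The top picture shows the full rack at left (cols 90-255), its ticket at (115,150) at the left end. The empty rack is at right (295-460), its ticket at (425,158) at the right end. The ends are therefore unlike, and the order from the full ticket looks like stout, middle, short, long. Next I'll measure.

```bash
cat > h.py <<'E'
from bench import ctrl, eyes, finder
import cv2, numpy as np
from scipy.optimize import least_squares
def cloud(cam,d):
    i=eyes.camera_info(cam); v,u=np.mgrid[:420,:560]
    X=(u-i['cx'])/i['fx']*d; Y=-(v-i['cy'])/i['fy']*d
    P=np.stack([X,Y,-d],-1); E=i['extrinsics']
    W=(P-E[:3,3])@E[:3,:3]
    W[d<=0]=np.nan
    return W
def proj(cam,p):
    i=eyes.camera_info(cam);c=i['extrinsics'][:3,:3]@np.array(p)+i['extrinsics'][:3,3]
    return np.array([i['cx']+i['fx']*c[0]/-c[2], i['cy']-i['fy']*c[1]/-c[2]])
E
python3 - <<'E'
from h import *
for cam in ["top","scene"]:
    p,d=eyes.capture(cam); W=cloud(cam,d)
    for n in ["rack_full","rack_empty","tube_long_center","tube_stout_center","tube_middle_center","tube_short_center","ticket_full","ticket_empty","tape_roll","card_box"]:
        for r in finder.masks_of(cam,n)[:3]:
            m=cv2.erode(r['region'].astype(np.uint8),np.ones((3,3)))>0
            q=W[m]; q=q[~np.isnan(q[:,0])]
            if len(q)<10: continue
            z=np.percentile(q[:,2],[5,50,98]).round(4)
            h=q[:,:2].astype(np.float32); rect=cv2.minAreaRect(h)
            print(cam,n,round(r['confidence'],2),np.round(r['xy']),len(q),z,np.round(rect[0],4),np.round(rect[1],3),round(rect[2],1))
            if r is not None: np.save(f"pics/m_{cam}_{n}_{int(r['xy'][0])}.npy",r['region'])
E
```

```text
top rack_full 0.81 [199. 178.] 1867 [0.0047 0.0411 0.0457] [0.527  0.2451] [0.128 0.358] 11.2
top rack_empty 0.86 [375. 202.] 4255 [0.0066 0.0294 0.0451] [ 0.497  -0.2012] [0.359 0.13 ] 89.7
top tube_long_center 0.96 [233. 188.] 1226 [0.0412 0.0497 0.0542] [0.5562 0.1167] [0.189 0.04 ] 11.4
top tube_long_center 0.74 [424. 157.] 535 [0.0051 0.0236 0.0398] [ 0.64   -0.3197] [0.041 0.072] 3.4
top tube_long_center 0.73 [389. 332.] 1237 [0.0263 0.0327 0.0371] [ 0.2605 -0.223 ] [0.184 0.029] 19.3
top tube_stout_center 0.93 [108. 208.] 1674 [0.0533 0.07   0.0756] [0.5046 0.3766] [0.147 0.05 ] 10.9
top tube_middle_center 0.81 [158. 319.] 1611 [0.0324 0.0442 0.049 ] [0.2717 0.2568] [0.164 0.041] 9.4
top tube_middle_center 0.74 [152. 202.] 1465 [0.0526 0.0637 0.0684] [0.5166 0.2866] [0.168 0.04 ] 11.2
top tube_short_center 0.85 [192. 193.] 1193 [0.0467 0.0566 0.0614] [0.5336 0.206 ] [0.152 0.05 ] 10.9
top tube_short_center 0.71 [214. 126.] 420 [0.0174 0.0256 0.029 ] [0.6914 0.1555] [0.06  0.056] 44.1
top ticket_full 0.73 [114. 152.] 587 [0.0048 0.0227 0.0401] [0.6472 0.3904] [0.043 0.073] 11.9
[... 1169 characters left out ...]
6 0.038] 8.8
scene tube_middle_center 0.62 [384. 267.] 1276 [0.0487 0.0626 0.0684] [0.5214 0.2908] [0.166 0.044] 9.8
scene tube_short_center 0.78 [345. 254.] 868 [0.0471 0.0563 0.0613] [0.5386 0.2028] [0.153 0.034] 11.2
scene ticket_full 0.64 [396. 341.] 822 [0.0071 0.0219 0.0382] [0.6483 0.3915] [0.042 0.07 ] 10.1
scene ticket_empty 0.96 [148. 196.] 451 [0.0057 0.0209 0.0373] [ 0.6441 -0.3188] [0.039 0.074] 1.6
scene tape_roll 0.89 [294. 298.] 488 [0.0147 0.0249 0.0292] [0.6954 0.1571] [0.061 0.058] 31.8
scene card_box 0.68 [360. 275.] 2478 [0.0028 0.034  0.0453] [0.5297 0.2463] [0.131 0.356] 11.3
scene card_box 0.67 [222. 236.] 861 [0.0132 0.0418 0.0535] [ 0.6436 -0.0808] [0.052 0.085] 0.0
```

```bash
cat >> h.py <<'E'
# joint rack fit: boundary rectangle 130x360 and strips
def rackpts(W,c,yaw):
    R=np.array([[np.cos(yaw),-np.sin(yaw)],[np.sin(yaw),np.cos(yaw)]])
    q=W.reshape(-1,3); q=q[~np.isnan(q[:,0])]
    l=(q[:,:2]-c)@R
    return np.c_[l,q[:,2]]
E
python3 - <<'E'
from h import *
from scipy.spatial.transform import Rotation
for cam in ["top","scene"]:
    W=cloud(cam,np.load(f"pics/{cam}0.npy"))
    q=W.reshape(-1,3); q=q[~np.isnan(q[:,0])]
    b=q[(abs(q[:,2])<.01)&(q[:,0]>.2)&(q[:,0]<.7)]; print(cam,'bench z',np.median(b[:,2]))
    for n,c,yaw in [("empty",(.497,-.2012),0),("full",(.5285,.2453),np.radians(11.2))]:
        l=rackpts(W,np.array(c),yaw)
        for it in range(4):
            l=rackpts(W,np.array(c),yaw)
            s=l[(abs(l[:,0])<.075)&(abs(l[:,1])<.19)&(l[:,2]>.018)&(l[:,2]<.046)]
            if n=="full":
                # only keep flat peak tops
                s=s[s[:,2]>.036]
                s=s[np.min(abs(s[:,1:2]-np.array([-.18,-.09,0,.09,.18])),axis=1)<.018]
            r=cv2.minAreaRect(s[:,:2].astype(np.float32)); a=r[2]; a=a-90 if a>45 else a
            if n=="empty":
                # strip fit by line
                pass
            top=s[s[:,0]>0.03];bot=s[s[:,0]<-.03]
            A=np.r_[np.c_[top[:,1],np.ones(len(top)),np.zeros(len(top))],np.c_[bot[:,1],np.zeros(len(bot)),np.ones(len(bot))]]
            k=np.linalg.lstsq(A,np.r_[top[:,0],bot[:,0]],rcond=None)[0]
            dyaw=-k[0]; dx=(k[1]+k[2])/2; dy=(np.percentile(s[:,1],1)+np.percentile(s[:,1],99))/2
            R=np.array([[np.cos(yaw),-np.sin(yaw)],[np.sin(yaw),np.cos(yaw)]])
            c=np.array(c)+R@np.array([dx,dy]); yaw=yaw+dyaw
        print(cam,n,c.round(4),round(np.degrees(yaw),2),'strips',k[1:].round(4),'ext',np.percentile(s,[1,99],axis=0).round(3).tolist(),'rect',np.round(r[1],3),round(a,2))
    import glob
    for t,r,L in [("stout",.026,.145),("middle",.023,.165),("short",.020,.150),("long",.017,.185)]:
        for f in glob.glob(f"pics/m_{cam}_tube_{t}_center_*.npy"):
            m=np.load(f);q=W[m];q=q[~np.isnan(q[:,0])]; q=q[q[:,2]>.02]
            if not .44<np.median(q[:,0])<.62: continue
            zc={'stout':.047,'middle':.043,'short':.038,'long':.034}[t]
            q=q[q[:,2]>zc]
            def res(p):
                ax=np.array([np.cos(p[2]),np.sin(p[2]),0]);v=q-[p[0],p[1],p[3]]
                return np.linalg.norm(v-np.outer(v@ax,ax),axis=1)-r
            m0=q.mean(0); s=least_squares(res,[m0[0],m0[1],.195,zc],loss='soft_l1',f_scale=.002)
            p=s.x; ax=np.array([np.cos(p[2]),np.sin(p[2])]); t_=(q[:,:2]-p[:2])@ax
            lo,hi=np.percentile(t_,[.5,99.5]); ctr=p[:2]+ax*(lo+hi)/2
            print(cam,t,ctr.round(4),'z',p[3].round(4),'yaw',np.degrees(p[2]).round(1),'L',(hi-lo).round(3))
E
```

```text
top bench z 0.0011224785719095025
top empty [ 0.4974 -0.2011] -0.12 strips [ 0.0523 -0.0523] ext [[-0.064, -0.177, 0.018], [0.065, 0.177, 0.045]] rect [0.36  0.131] -0.04
top full [0.5277 0.2458] 11.26 strips [ 0.0524 -0.0524] ext [[-0.064, -0.179, 0.037], [0.065, 0.179, 0.046]] rect [0.361 0.131] -0.11
top stout [0.5054 0.3789] z 0.0477 yaw 11.0 L 0.149
top middle [0.5172 0.2897] z 0.0434 yaw 11.0 L 0.169
top short [0.5354 0.2015] z 0.0392 yaw 11.1 L 0.153
top long [0.5568 0.1139] z 0.0349 yaw 11.1 L 0.188
scene bench z 0.001099131928656664
scene empty [ 0.4984 -0.2001] -0.17 strips [ 0.0523 -0.0523] ext [[-0.066, -0.179, 0.018], [0.064, 0.179, 0.046]] rect [0.134 0.366] 0.05
scene full [0.5291 0.246 ] 11.11 strips [ 0.0525 -0.0525] ext [[-0.066, -0.179, 0.037], [0.065, 0.179, 0.045]] rect [0.135 0.36 ] 0.05
scene stout [0.5075 0.3795] z 0.0469 yaw 11.0 L 0.149
scene middle [0.5198 0.2902] z 0.0427 yaw 11.2 L 0.167
scene short [0.538 0.202] z 0.0385 yaw 11.2 L 0.154
scene long [0.5593 0.1144] z 0.0344 yaw 11.2 L 0.187
```

```bash
python3 -m creep '[[0.032,-0.024,0,0,0,0.1536,0.087],[0.032,-0.024,0,0,0,0.1536,0.087],[0.032,-0.024,0,0,0,0.1536,0.087],[0.032,-0.024,0,0,0,0.1536,0.087],[0.032,-0.024,0,0,0,0,0.087],[0.032,-0.024,0,0,0,0,0.087],[0.032,-0.024,0,0,0,0,0.087],[0.029,-0.024,0,0,0,0,0.076]]' 25
```

```text
time_s: 2.2
tcp_pos: [0.5118, 0.3747, 0.2231]
tool_rot: [-0.348, 3.122, 0.002]
force: [0.8, 0.6, 0.4]
width: 0.0827
```

```bash
cat >> h.py <<'E'
def where(x=None,y=None,jaw=None,z=None):
    from scipy.spatial.transform import Rotation
    s=ctrl.get_state(); R=Rotation.from_rotvec(s['tool_rot']).as_matrix()
    j=np.degrees(np.arctan2(R[1,1],R[0,1])); zt=R[:,2]
    print('t',s['time_s'],'tcp',s['tcp_pos'].round(4),'jaw',round(j,2),'zaxis',zt.round(4),'w',round(s['width'],4),'F',s['force'].round(1))
    if x is not None: print('need',np.round([x-s['tcp_pos'][0],y-s['tcp_pos'][1],(z-s['tcp_pos'][2]) if z is not None else 0],4),'turn',round(np.radians(jaw-j),4),'rx/ry to level', np.round(np.cross(zt,[0,0,-1]),4))
E
python3 -c "
from h import *
where(.5065,.379,101.2,.047-.0187)"
```

```text
t 2.2 tcp [0.5118 0.3747 0.2231] jaw 102.73 zaxis [ 4.0e-04  1.6e-03 -1.0e+00] w 0.0827 F [0.8 0.6 0.4]
need [-0.0053  0.0043 -0.1948] turn -0.0268 rx/ry to level [-0.0016  0.0004  0.    ]
```

```bash
python3 -m creep '[[-0.005,0.004,-0.03,0,0,-0.025,0.076],[0,0,-0.03,0,0,0,0.076],[0,0,-0.03,0,0,0,0.076],[0,0,-0.03,0,0,0,0.076],[0,0,0,0,0,0,0.076]]'; python3 -c "
from h import *
where(.5065,.379,101.2,.047-.0187)"
```

```text
time_s: 2.82
tcp_pos: [0.5103, 0.3758, 0.101]
tool_rot: [-0.299, 3.124, 0.003]
force: [0.3, -0.1, 1.4]
width: 0.0761
t 2.825 tcp [0.5103 0.3758 0.101 ] jaw 100.92 zaxis [ 0.0032  0.0025 -1.    ] w 0.0761 F [ 0.3 -0.1  1.4]
need [-0.0038  0.0032 -0.0727] turn 0.0049 rx/ry to level [-0.0025  0.0032  0.    ]
```

```bash
python3 -m creep '[[-0.004,0.003,0,0,0,0,0.076],[0,0,0,0,0,0,0.076]]'; python3 -c "
from h import *
where(.5065,.379,101.2,.047-.0187)"
```

```text
time_s: 3.08
tcp_pos: [0.5074, 0.3799, 0.1038]
tool_rot: [-0.298, 3.121, 0.006]
force: [0.5, 0.7, -0.5]
width: 0.0762
t 3.075 tcp [0.5074 0.3799 0.1038] jaw 100.93 zaxis [ 0.0063  0.0043 -1.    ] w 0.0762 F [ 0.5  0.7 -0.5]
need [-0.0009 -0.0009 -0.0755] turn 0.0048 rx/ry to level [-0.0043  0.0063  0.    ]
```

```bash
python3 -m creep '[[-0.001,-0.001,-0.02,-0.004,0.006,0.004,0.076],[0,0,-0.02,0,0,0,0.076],[0,0,-0.02,0,0,0,0.076],[0,0,0,0,0,0,0.076]]'; python3 -c "
from h import *
where(.5065,.379,101.2,.047-.0187)"
```

```text
time_s: 3.58
tcp_pos: [0.5064, 0.3791, 0.0407]
tool_rot: [-0.306, 3.125, 0.001]
force: [-0.2, -0.6, -0.4]
width: 0.0764
t 3.575 tcp [0.5064 0.3791 0.0407] jaw 101.19 zaxis [ 1.3e-03  7.0e-04 -1.0e+00] w 0.0764 F [-0.2 -0.6 -0.4]
need [ 0.0001 -0.0001 -0.0124] turn 0.0003 rx/ry to level [-0.0007  0.0013  0.    ]
```

Aligned. I'll lower the last 12 mm and close.

```bash
python3 -m creep '[[0,0,-0.012,0,0,0,0.076],[0,0,0,0,0,0,0.076],[0,0,0,0,0,0,0.04],[0,0,0,0,0,0,0.04],[0,0,0,0,0,0,0.04],[0,0,0,0,0,0,0.04]]' 25; python3 -c "
from h import *
where(.5065,.379,101.2,.047-.0187)"
```

```text
time_s: 4.32
tcp_pos: [0.5076, 0.3797, 0.0293]
tool_rot: [-0.306, 3.123, 0.003]
force: [-0.4, -0.5, -1.2]
width: 0.051
t 4.325 tcp [0.5076 0.3797 0.0293] jaw 101.18 zaxis [ 0.0034  0.002  -1.    ] w 0.051 F [-0.4 -0.5 -1.2]
need [-0.0011 -0.0007 -0.001 ] turn 0.0004 rx/ry to level [-0.002   0.0034  0.    ]
```

```bash
python3 -m creep '[[0,0,0,0,0,0,0.04],[0,0,0.01,0,0,0,0.04],[0,0,0.02,0,0,0,0.04],[0,0,0.03,0,0,0,0.04],[0,0,0.03,0,0,0,0.04],[0,0,0.03,0,0,0,0.04],[0,0,0.02,0,0,0,0.04]]'; python3 -c "
from h import *
where(.4977,-.3356,89.9,.047-.0187)
p,d=eyes.capture('scene');cv2.imwrite('pics/s1.png',p[:,:,::-1])"
```

```text
time_s: 5.2
tcp_pos: [0.5067, 0.3791, 0.1786]
tool_rot: [-0.306, 3.123, 0.003]
force: [0.9, -0.1, -0.9]
width: 0.0514
t 5.2 tcp [0.5067 0.3791 0.1786] jaw 101.18 zaxis [ 0.0039  0.0021 -1.    ] w 0.0514 F [ 0.9 -0.1 -0.9]
need [-0.009  -0.7147 -0.1503] turn -0.197 rx/ry to level [-0.0021  0.0039  0.    ]
```

View pics/s1.png

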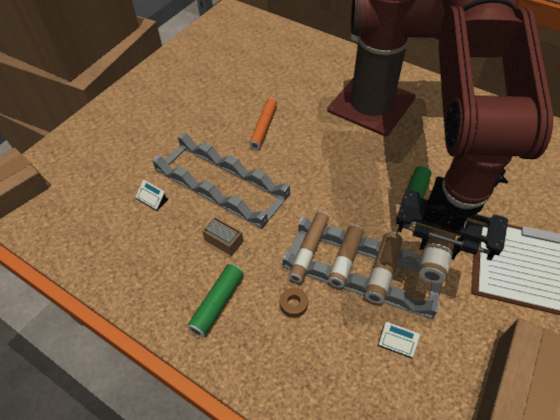

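The stout tube is held level at (436,255) and its place on the rack is empty. I'll carry it across.

```bash
python3 -m creep '[[0,-0.02,0,0,0,0,0.04],[0,-0.045,0,0,0,-0.05,0.04],[0,-0.045,0,0,0,-0.05,0.04],[0,-0.045,0,0,0,-0.05,0.04],[0,-0.045,0,0,0,-0.047,0.04],[0,-0.045,0,0,0,0,0.04],[0,-0.045,0,0,0,0,0.04],[0,-0.045,0,0,0,0,0.04]]'; python3 -c "
from h import *
where(.4977,-.3356,89.9,.047-.0187)"
```

```text
time_s: 6.25
tcp_pos: [0.5021, 0.031, 0.1803]
tool_rot: [0.007, 3.135, 0.0]
force: [0.3, -0.3, -1.1]
width: 0.0512
t 6.25 tcp [0.5021 0.031  0.1803] jaw 89.73 zaxis [ 6.4e-03  1.0e-04 -1.0e+00] w 0.0512 F [ 0.3 -0.3 -1.1]
need [-0.0044 -0.3666 -0.152 ] turn 0.0029 rx/ry to level [-0.0001  0.0064  0.    ]
```

```bash
python3 -m creep '[[0,-0.045,0,0,0,0,0.04],[0,-0.045,0,0,0,0,0.04],[0,-0.045,0,0,0,0,0.04],[0,-0.045,0,0,0,0,0.04],[0,-0.045,0,0,0,0,0.04],[0,-0.045,0,0,0,0,0.04],[0,-0.045,0,0,0,0,0.04],[0,-0.03,0,0,0,0,0.04]]'; python3 -c "
from h import *
where(.4977,-.3356,89.9,.047-.0187)"
```

```text
time_s: 7.25
tcp_pos: [0.4898, -0.3299, 0.1756]
tool_rot: [-0.017, -3.14, -0.003]
force: [0.3, 0.6, -1.6]
width: 0.0513
t 7.25 tcp [ 0.4898 -0.3299  0.1756] jaw 89.4 zaxis [-0.002   0.0016 -1.    ] w 0.0513 F [ 0.3  0.6 -1.6]
need [ 0.0079 -0.0057 -0.1473] turn 0.0088 rx/ry to level [-0.0016 -0.002  -0.    ]
```

```bash
python3 -m creep '[[0.008,-0.004,-0.02,0,0,0.008,0.04],[0,0,-0.025,0,0,0,0.04],[0,0,-0.025,0,0,0,0.04],[0,0,0,0,0,0,0.04]]'; python3 -c "
from h import *
where(.4977,-.3356,89.9,.047-.0187)"
```

```text
time_s: 7.75
tcp_pos: [0.4915, -0.3381, 0.1018]
tool_rot: [-0.014, -3.135, -0.005]
force: [0.0, 0.1, -1.1]
width: 0.0514
t 7.75 tcp [ 0.4915 -0.3381  0.1018] jaw 89.49 zaxis [-0.0064  0.0031 -1.    ] w 0.0514 F [ 0.   0.1 -1.1]
need [ 0.0062  0.0025 -0.0735] turn 0.0072 rx/ry to level [-0.0031 -0.0064 -0.    ]
```

```bash
python3 -m creep '[[0.006,0.0025,0,-0.003,-0.006,0.007,0.04],[0,0,0,0,0,0,0.04]]'; python3 -c "
from h import *
where(.4977,-.3356,89.9,.047-.0187)
W=cloud('top',eyes.capture('top')[1]);p=eyes.capture('top')[0]
cv2.imwrite('pics/t1.png',p[:,:,::-1])"
```

```text
time_s: 8.0
tcp_pos: [0.4978, -0.3363, 0.1036]
tool_rot: [0.003, 3.14, -0.002]
force: [0.2, -0.1, -1.5]
width: 0.0516
t 8.0 tcp [ 0.4978 -0.3363  0.1036] jaw 89.89 zaxis [ 0.0013 -0.0014 -1.    ] w 0.0516 F [ 0.2 -0.1 -1.5]
need [-0.0001  0.0007 -0.0753] turn 0.0002 rx/ry to level [0.0014 0.0013 0.    ]
```

View pics/t1.png

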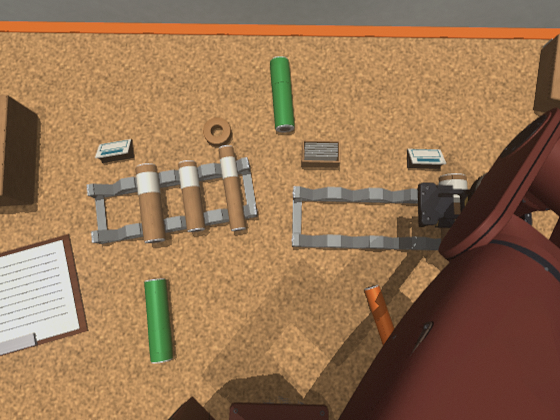

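The tube end shows at (453,182), above the last notch pair by the ticket. I'll lower it.

```bash
python3 -m creep '[[0,0.0005,-0.02,0,0,0,0.04],[0,0,-0.02,0,0,0,0.04],[0,0,-0.02,0,0,0,0.04],[0,0,0,0,0,0,0.04]]'; python3 -c "
from h import *
where(.4977,-.3356,89.9,.047-.0187)"
```

```text
time_s: 8.6
tcp_pos: [0.4971, -0.3351, 0.0389]
tool_rot: [0.002, 3.141, -0.002]
force: [-0.9, 0.3, -1.4]
width: 0.0515
t 8.6 tcp [ 0.4971 -0.3351  0.0389] jaw 89.91 zaxis [ 6.0e-04 -1.1e-03 -1.0e+00] w 0.0515 F [-0.9  0.3 -1.4]
need [ 0.0006 -0.0005 -0.0106] turn -0.0002 rx/ry to level [0.0011 0.0006 0.    ]
```

```bash
python3 -m creep '[[0,0,-0.006,0,0,0,0.04],[0,0,-0.003,0,0,0,0.04],[0,0,0,0,0,0,0.04]]'; python3 -c "
from h import *
where(.4977,-.3356,89.9,.047-.0187)"
```

```text
time_s: 8.98
tcp_pos: [0.4977, -0.3358, 0.03]
tool_rot: [0.002, 3.14, -0.004]
force: [-0.2, 0.0, -1.7]
width: 0.0515
t 8.975 tcp [ 0.4977 -0.3358  0.03  ] jaw 89.92 zaxis [ 0.0015 -0.0024 -1.    ] w 0.0515 F [-0.2  0.  -1.7]
need [ 0.      0.0002 -0.0017] turn -0.0003 rx/ry to level [0.0024 0.0015 0.    ]
```

```bash
python3 -m creep '[[0,0,-0.002,0,0,0,0.04],[0,0,0,0,0,0,0.04]]'; python3 -c "
from h import *
where(.4977,-.3356,89.9,.047-.0187)"
```

```text
time_s: 9.22
tcp_pos: [0.4984, -0.3365, 0.0295]
tool_rot: [0.002, 3.138, -0.006]
force: [0.0, 1.0, -1.0]
width: 0.0517
t 9.225 tcp [ 0.4984 -0.3365  0.0295] jaw 89.91 zaxis [ 0.0031 -0.0037 -1.    ] w 0.0517 F [ 0.  1. -1.]
need [-0.0007  0.0009 -0.0012] turn -0.0002 rx/ry to level [0.0037 0.0031 0.    ]
```

```bash
python3 -m creep '[[0,0,0,0,0,0,0.053],[0,0,0,0,0,0,0.055],[0,0,0,0,0,0,0.06],[0,0,0,0,0,0,0.068],[0,0,0,0,0,0,0.074]]'; python3 -m creep '[[0,0,0.01,0,0,0,0.074],[0,0,0.03,0,0,0,0.074],[0,0,0.04,0,0,0,0.074],[0,0,0.04,0,0,0,0.074],[0,0.03,0.02,0,0,0,0.074],[0,0.05,0,0,0,0,0.074],[0,0.05,0,0,0,0,0.074],[0,0.05,0,0,0,0,0.074]]';python3 -c "
from h import *
where(.5185,.2898,101.2,.043-.0187)"
```

```text
time_s: 9.85
tcp_pos: [0.4991, -0.3369, 0.0302]
tool_rot: [0.002, 3.137, -0.007]
force: [-0.2, -0.0, -0.1]
width: 0.0701
time_s: 10.85
tcp_pos: [0.4993, -0.1559, 0.181]
tool_rot: [0.012, 3.13, -0.013]
force: [0.3, -0.2, 0.4]
width: 0.074
t 10.85 tcp [ 0.4993 -0.1559  0.181 ] jaw 89.55 zaxis [ 0.0111 -0.0086 -0.9999] w 0.074 F [ 0.3 -0.2  0.4]
need [ 0.0192  0.4457 -0.1567] turn 0.2033 rx/ry to level [0.0086 0.0111 0.    ]
```

```bash
python3 -m creep '[[0.002,0.055,0,0.008,0.011,0.029,0.074],[0.002,0.055,0,0,0,0.029,0.074],[0.002,0.055,0,0,0,0.029,0.074],[0.002,0.055,0,0,0,0.029,0.074],[0.002,0.055,0,0,0,0.029,0.074],[0.002,0.055,0,0,0,0.029,0.074],[0.002,0.055,0,0,0,0.029,0.074],[0.003,0.045,0,0,0,0,0.074]]';python3 -c "
from h import *
where(.5185,.2898,101.2,.043-.0187)
p,d=eyes.capture('top');W=cloud('top',d)
cv2.imwrite('pics/t2.png',p[:,:,::-1])
l=rackpts(W,np.array([.4979,-.2006]),np.radians(-.1))
q=l[(abs(l[:,0])<.1)&(abs(l[:,1]+.135)<.04)&(l[:,2]>.055)]
print('stout',len(q),np.percentile(q,[1,50,99],axis=0).round(4))
b=np.digitize(q[:,0],np.arange(-.08,.09,.03))
print([(round(q[b==k,1].mean(),4),(b==k).sum()) for k in np.unique(b)])
r=cv2.minAreaRect(q[:,:2].astype(np.float32));print(r)"
```

```text
time_s: 11.85
tcp_pos: [0.5167, 0.2885, 0.1901]
tool_rot: [-0.314, 3.112, -0.001]
force: [1.3, -0.3, -0.5]
width: 0.074
t 11.85 tcp [0.5167 0.2885 0.1901] jaw 101.54 zaxis [ 0.0134  0.001  -0.9999] w 0.074 F [ 1.3 -0.3 -0.5]
need [ 0.0018  0.0013 -0.1658] turn -0.0059 rx/ry to level [-0.001   0.0134  0.    ]
stout 1649 [[-0.0748 -0.1573  0.0557]
 [-0.0024 -0.1295  0.07  ]
 [ 0.0718 -0.1108  0.0758]]
[(np.float64(-0.1305), np.int64(296)), (np.float64(-0.1311), np.int64(332)), (np.float64(-0.1308), np.int64(327)), (np.float64(-0.1311), np.int64(339)), (np.float64(-0.1307), np.int64(321)), (np.float64(-0.1312), np.int64(34))]
((-0.00024625658988952637, -0.13392950594425201), (0.04961497709155083, 0.14980384707450867), 89.32758331298828)
```

View pics/t2.png

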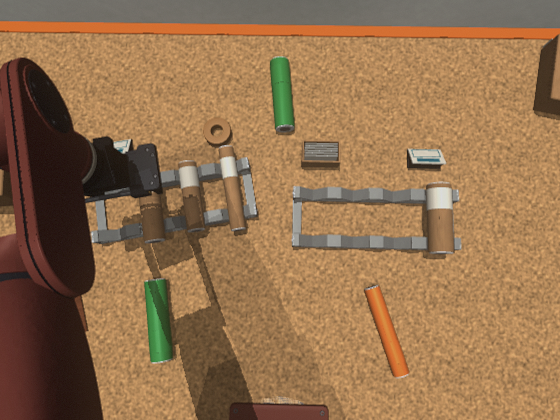

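The stout tube is seated at (440,220): height correct, square, centred within 1 mm. Next is the middle tube.

```bash
python3 -m creep '[[0,0,-0.03,0,0.013,-0.006,0.07],[0,0,-0.03,0,0,0,0.07],[0,0,-0.025,0,0,0,0.07],[0,0,0,0,0,0,0.07]]';python3 -c "
from h import *
where(.5185,.2898,101.2,.043-.0187)"
```

```text
time_s: 12.4
tcp_pos: [0.5169, 0.296, 0.107]
tool_rot: [-0.315, 3.12, 0.01]
force: [0.1, 0.9, 0.5]
width: 0.07
t 12.4 tcp [0.5169 0.296  0.107 ] jaw 101.55 zaxis [ 0.005   0.0067 -1.    ] w 0.07 F [0.1 0.9 0.5]
need [ 0.0016 -0.0062 -0.0827] turn -0.0061 rx/ry to level [-0.0067  0.005   0.    ]
```

```bash
python3 -m creep '[[0.0015,-0.006,0,-0.006,0.005,-0.006,0.07],[0,0,0,0,0,0,0.07],[0,0,-0.02,0,0,0,0.07],[0,0,0,0,0,0,0.07]]';python3 -c "
from h import *
where(.5185,.2898,101.2,.043-.0187)"
```

```text
time_s: 12.9
tcp_pos: [0.521, 0.2899, 0.0902]
tool_rot: [-0.304, 3.121, 0.003]
force: [0.1, -0.3, -0.8]
width: 0.07
t 12.9 tcp [0.521  0.2899 0.0902] jaw 101.14 zaxis [ 0.0055  0.0025 -1.    ] w 0.07 F [ 0.1 -0.3 -0.8]
need [-0.0025 -0.0001 -0.0659] turn 0.0011 rx/ry to level [-0.0025  0.0055  0.    ]
```

```bash
python3 -m creep '[[-0.002,0,-0.02,-0.002,0.005,0,0.07],[0,0,-0.02,0,0,0,0.07],[0,0,-0.016,0,0,0,0.07],[0,0,0,0,0,0,0.07]]';python3 -c "
from h import *
where(.5185,.2898,101.2,.043-.0187)"
```

```text
time_s: 13.4
tcp_pos: [0.5174, 0.2896, 0.0292]
tool_rot: [0.305, -3.124, 0.0]
force: [-0.5, -1.1, -0.9]
width: 0.0697
t 13.4 tcp [0.5174 0.2896 0.0292] jaw 101.15 zaxis [-2.4e-03 -5.0e-04 -1.0e+00] w 0.0697 F [-0.5 -1.1 -0.9]
need [ 0.0011  0.0002 -0.0049] turn 0.0008 rx/ry to level [ 0.0005 -0.0024  0.    ]
```

```bash
python3 -m creep '[[0.001,0,-0.004,0,0,0,0.07],[0,0,0,0,0,0,0.035],[0,0,0,0,0,0,0.035],[0,0,0,0,0,0,0.035],[0,0,0,0,0,0,0.035],[0,0,0,0,0,0,0.035]]' 25; python3 -c "
from h import *
where()"
```

```text
time_s: 14.15
tcp_pos: [0.5198, 0.2903, 0.0268]
tool_rot: [-0.305, 3.126, 0.001]
force: [0.2, 0.6, -1.3]
width: 0.0458
t 14.15 tcp [0.5198 0.2903 0.0268] jaw 101.16 zaxis [ 5.e-04  6.e-04 -1.e+00] w 0.0458 F [ 0.2  0.6 -1.3]
```

```bash
python3 -m creep '[[0,0,0.005,0,0,0,0.035],[0,0,0.02,0,0,0,0.035],[0,0,0.03,0,0,0,0.035],[0,0,0.03,0,0,0,0.035],[0,0,0.03,0,0,0,0.035],[0,0,0.025,0,0,0,0.035],[0,-0.02,0,0,0,0,0.035]]'; python3 -c "
from h import *
where(.4978,-.2456,89.9,.043-.0187)"
```

```text
time_s: 15.02
tcp_pos: [0.5202, 0.2706, 0.1789]
tool_rot: [-0.308, 3.12, 0.003]
force: [0.2, -0.5, -1.9]
width: 0.0453
t 15.025 tcp [0.5202 0.2706 0.1789] jaw 101.27 zaxis [ 0.0058  0.0025 -1.    ] w 0.0453 F [ 0.2 -0.5 -1.9]
need [-0.0224 -0.5162 -0.1546] turn -0.1984 rx/ry to level [-0.0025  0.0058  0.    ]
```

```bash
python3 -m creep '[[-0.002,-0.045,0,-0.002,0.005,-0.05,0.035],[-0.002,-0.045,0,0,0,-0.05,0.035],[-0.002,-0.045,0,0,0,-0.05,0.035],[-0.002,-0.045,0,0,0,-0.045,0.035],[-0.002,-0.045,0,0,0,0,0.035],[-0.002,-0.045,0,0,0,0,0.035],[0,-0.045,0,0,0,0,0.035],[0,-0.045,0,0,0,0,0.035]]'; python3 -c "
from h import *
where(.4978,-.2456,89.9,.043-.0187)"
```

```text
time_s: 16.02
tcp_pos: [0.4991, -0.1061, 0.1748]
tool_rot: [-0.005, -3.136, 0.004]
force: [0.1, 0.2, -1.6]
width: 0.0455
t 16.025 tcp [ 0.4991 -0.1061  0.1748] jaw 89.8 zaxis [-0.0054 -0.0025 -1.    ] w 0.0455 F [ 0.1  0.2 -1.6]
need [-0.0013 -0.1395 -0.1505] turn 0.0017 rx/ry to level [ 0.0025 -0.0054  0.    ]
```

```bash
python3 -m creep '[[0.001,-0.04,0,0.002,-0.005,0,0.035],[0.001,-0.04,0,0,0,0,0.035],[0.001,-0.035,0,0,0,0,0.035],[0,-0.018,0,0,0,0,0.035],[0,0,-0.025,0,0,0,0.035],[0,0,-0.025,0,0,0,0.035],[0,0,-0.02,0,0,0,0.035],[0,0,0,0,0,0,0.035]]'; python3 -c "
from h import *
where(.4978,-.2456,89.9,.043-.0187)"
```

```text
time_s: 17.02
tcp_pos: [0.4922, -0.2481, 0.0988]
tool_rot: [-0.018, -3.133, -0.004]
force: [-0.4, 0.2, -1.2]
width: 0.0452
t 17.025 tcp [ 0.4922 -0.2481  0.0988] jaw 89.32 zaxis [-0.0082  0.0028 -1.    ] w 0.0452 F [-0.4  0.2 -1.2]
need [ 0.0056  0.0025 -0.0745] turn 0.01 rx/ry to level [-0.0028 -0.0082 -0.    ]
```

```bash
python3 -m creep '[[0.0055,0.0025,0,-0.003,-0.008,0.01,0.035],[0,0,0,0,0,0,0.035],[0,0,-0.02,0,0,0,0.035],[0,0,-0.02,0,0,0,0.035],[0,0,0,0,0,0,0.035]]'; python3 -c "
from h import *
where(.4978,-.2456,89.9,.043-.0187)"
```

```text
time_s: 17.65
tcp_pos: [0.5011, -0.2466, 0.0633]
tool_rot: [-0.001, 3.134, -0.008]
force: [0.4, -0.5, -1.9]
width: 0.0456
t 17.65 tcp [ 0.5011 -0.2466  0.0633] jaw 90.03 zaxis [ 0.0072 -0.005  -1.    ] w 0.0456 F [ 0.4 -0.5 -1.9]
need [-0.0033  0.001  -0.039 ] turn -0.0023 rx/ry to level [0.005  0.0072 0.    ]
```

```bash
python3 -m creep '[[-0.002,0.001,-0.015,0.005,0.007,-0.002,0.035],[0,0,-0.014,0,0,0,0.035],[0,0,0,0,0,0,0.035]]'; python3 -c "
from h import *
where(.4978,-.2456,89.9,.043-.0187)"
```

```text
time_s: 18.02
tcp_pos: [0.5004, -0.2463, 0.0348]
tool_rot: [0.002, 3.139, -0.002]
force: [0.2, 0.1, -1.9]
width: 0.0456
t 18.025 tcp [ 0.5004 -0.2463  0.0348] jaw 89.93 zaxis [ 0.0025 -0.0015 -1.    ] w 0.0456 F [ 0.2  0.1 -1.9]
need [-0.0026  0.0007 -0.0105] turn -0.0005 rx/ry to level [0.0015 0.0025 0.    ]
```

```bash
python3 -m creep '[[-0.002,0.001,-0.006,0.001,0.002,0,0.035],[0,0,-0.0025,0,0,0,0.035],[0,0,0,0,0,0,0.035]]'; python3 -c "
from h import *
where(.4978,-.2456,89.9,.043-.0187)"
```

```text
time_s: 18.4
tcp_pos: [0.499, -0.2461, 0.0269]
tool_rot: [0.002, 3.14, -0.003]
force: [1.2, 0.4, -1.1]
width: 0.0458
t 18.4 tcp [ 0.499  -0.2461  0.0269] jaw 89.93 zaxis [ 0.0018 -0.002  -1.    ] w 0.0458 F [ 1.2  0.4 -1.1]
need [-0.0012  0.0005 -0.0026] turn -0.0006 rx/ry to level [0.002  0.0018 0.    ]
```

```bash
python3 -m creep '[[0,0,-0.001,0,0,0,0.035],[0,0,0,0,0,0,0.047],[0,0,0,0,0,0,0.049],[0,0,0,0,0,0,0.054],[0,0,0,0,0,0,0.062],[0,0,0,0,0,0,0.066],[0,0,0,0,0,0,0.066]]'; python3 -m creep '[[0,0,0.01,0,0,0,0.066],[0,0,0.03,0,0,0,0.066],[0,0,0.04,0,0,0,0.066],[0,0,0.04,0,0,0,0.066],[0,0.03,0.02,0,0,0,0.066],[0,0.05,0,0,0,0,0.066],[0,0.05,0,0,0,0,0.066],[0,0.05,0,0,0,0,0.066]]';python3 -c "
from h import *
where(.5367,.2018,101.2,.038-.0187)"
```

```text
time_s: 19.27
tcp_pos: [0.4999, -0.2463, 0.027]
tool_rot: [0.002, 3.138, -0.004]
force: [0.1, -0.3, -0.6]
width: 0.0649
time_s: 20.27
tcp_pos: [0.5003, -0.0651, 0.178]
tool_rot: [0.013, 3.131, -0.008]
force: [0.7, 0.9, -0.5]
width: 0.0663
t 20.275 tcp [ 0.5003 -0.0651  0.178 ] jaw 89.53 zaxis [ 0.0106 -0.0053 -0.9999] w 0.0663 F [ 0.7  0.9 -0.5]
need [ 0.0364  0.2669 -0.1587] turn 0.2036 rx/ry to level [0.0053 0.0106 0.    ]
```

```bash
python3 -m creep '[[0.006,0.05,0,0.005,0.01,0.04,0.064],[0.006,0.05,0,0,0,0.04,0.064],[0.006,0.05,0,0,0,0.04,0.064],[0.006,0.05,0,0,0,0.04,0.064],[0.006,0.04,0,0,0,0.036,0.064],[0.006,0.022,0,0,0,0,0.064],[0,0,-0.03,0,0,0,0.064],[0,0,0,0,0,0,0.064]]';python3 -c "
from h import *
where(.5367,.2018,101.2,.038-.0187)
p,d=eyes.capture('top');W=cloud('top',d)
cv2.imwrite('pics/t3.png',p[:,:,::-1])
l=rackpts(W,np.array([.4979,-.2006]),np.radians(-.1))
for y,r in [(-.135,.026),(-.045,.023)]:
  q=l[(abs(l[:,0])<.1)&(abs(l[:,1]-y)<.04)&(l[:,2]>.05)]
  print(np.percentile(q,[1,50,99],axis=0).round(4).tolist(),cv2.minAreaRect(q[:,:2].astype(np.float32)))"
```

```text
time_s: 21.28
tcp_pos: [0.5373, 0.2103, 0.1557]
tool_rot: [-0.313, 3.115, 0.001]
force: [-0.8, 0.0, 0.1]
width: 0.064
t 21.275 tcp [0.5373 0.2103 0.1557] jaw 101.47 zaxis [ 0.011   0.002  -0.9999] w 0.064 F [-0.8  0.   0.1]
need [-0.0006 -0.0085 -0.1364] turn -0.0047 rx/ry to level [-0.002  0.011  0.   ]
[[-0.0747, -0.1573, 0.051], [-0.0026, -0.1283, 0.0697], [0.072, -0.1098, 0.0762]] ((-0.0003176182508468628, -0.13412629067897797), (0.05136169120669365, 0.14941345155239105), 89.88780212402344)
[[-0.0848, -0.0662, 0.0505], [-0.0032, -0.0414, 0.0632], [0.0821, -0.0236, 0.0686]] ((-0.0004988312721252441, -0.04515857994556427), (0.044397588819265366, 0.16938863694667816), 89.87100982666016)
```

View pics/t3.png

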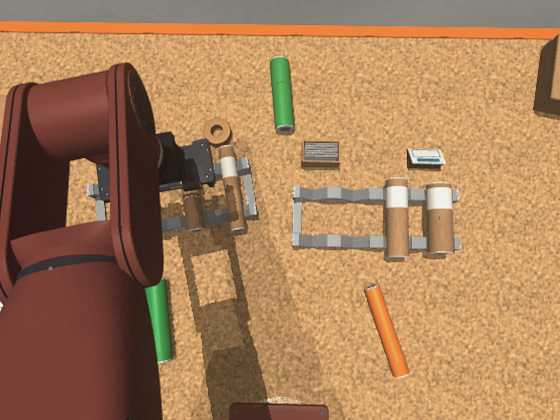

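Middle (397,218) and stout (440,218) both lie square and centred. Next is the short tube.

```bash
python3 -m creep '[[-0.001,-0.0085,0,-0.002,0.011,-0.005,0.064],[0,0,0,0,0,0,0.064],[0,0,-0.03,0,0,0,0.064],[0,0,-0.03,0,0,0,0.064],[0,0,0,0,0,0,0.064]]';python3 -c "
from h import *
where(.5367,.2018,101.2,.038-.0187)"
```

```text
time_s: 21.95
tcp_pos: [0.5421, 0.1999, 0.1038]
tool_rot: [-0.298, 3.114, 0.003]
force: [1.0, -0.0, 0.2]
width: 0.0644
t 21.95 tcp [0.5421 0.1999 0.1038] jaw 100.92 zaxis [ 0.0131  0.0029 -0.9999] w 0.0644 F [ 1.  -0.   0.2]
need [-0.0054  0.0019 -0.0845] turn 0.0049 rx/ry to level [-0.0029  0.0131  0.    ]
```

```bash
python3 -m creep '[[-0.005,0.002,-0.01,-0.003,0.013,0.004,0.064],[0,0,0,0,0,0,0.064],[0,0,-0.018,0,0,0,0.064],[0,0,-0.018,0,0,0,0.064],[0,0,-0.008,0,0,0,0.064],[0,0,0,0,0,0,0.064]]';python3 -c "
from h import *
where(.5367,.2018,101.2,.038-.0187)"
```

```text
time_s: 22.7
tcp_pos: [0.5387, 0.2023, 0.0497]
tool_rot: [-0.305, 3.123, 0.001]
force: [-0.2, -0.3, -0.3]
width: 0.0639
t 22.7 tcp [0.5387 0.2023 0.0497] jaw 101.14 zaxis [ 3.8e-03  8.0e-04 -1.0e+00] w 0.0639 F [-0.2 -0.3 -0.3]
need [-0.002  -0.0005 -0.0304] turn 0.001 rx/ry to level [-0.0008  0.0038  0.    ]
```

```bash
python3 -m creep '[[-0.002,0,-0.015,-0.001,0.004,0.001,0.064],[0,0,-0.014,0,0,0,0.064],[0,0,0,0,0,0,0.064]]';python3 -c "
from h import *
where(.5367,.2018,101.2,.038-.0187)"
```

```text
time_s: 23.08
tcp_pos: [0.5366, 0.2023, 0.0187]
tool_rot: [0.307, -3.126, 0.0]
force: [0.9, 0.1, -1.3]
width: 0.0641
t 23.075 tcp [0.5366 0.2023 0.0187] jaw 101.2 zaxis [-4.e-04 -2.e-04 -1.e+00] w 0.0641 F [ 0.9  0.1 -1.3]
need [ 0.0001 -0.0005  0.0006] turn -0.0001 rx/ry to level [ 0.0002 -0.0004  0.    ]
```

```bash
python3 -m creep '[[0,0,0,0,0,0,0.03],[0,0,0,0,0,0,0.03],[0,0,0,0,0,0,0.03],[0,0,0,0,0,0,0.03],[0,0,0,0,0,0,0.03]]' 25; python3 -c "
from h import *
where()"
```

```text
time_s: 23.7
tcp_pos: [0.5376, 0.2024, 0.0199]
tool_rot: [-0.306, 3.125, 0.0]
force: [-0.1, 0.3, -0.9]
width: 0.0393
t 23.7 tcp [0.5376 0.2024 0.0199] jaw 101.19 zaxis [ 1.6e-03  2.0e-04 -1.0e+00] w 0.0393 F [-0.1  0.3 -0.9]
```

```bash
python3 -m creep '[[0,0,0.005,0,0,0,0.03],[0,0,0.02,0,0,0,0.03],[0,0,0.03,0,0,0,0.03],[0,0,0.03,0,0,0,0.03],[0,0,0.03,0,0,0,0.03],[0,0,0.025,0,0,0,0.03],[0,-0.02,0,0,0,0,0.03]]'; python3 -c "
from h import *
where(.498,-.1556,89.9,.038-.0187)"
```

```text
time_s: 24.58
tcp_pos: [0.5383, 0.1832, 0.1724]
tool_rot: [-0.309, 3.118, 0.002]
force: [-0.9, -0.3, -1.9]
width: 0.0395
t 24.575 tcp [0.5383 0.1832 0.1724] jaw 101.32 zaxis [ 0.0078  0.0021 -1.    ] w 0.0395 F [-0.9 -0.3 -1.9]
need [-0.0403 -0.3388 -0.1531] turn -0.1994 rx/ry to level [-0.0021  0.0078  0.    ]
```

```bash
python3 -m creep '[[-0.005,-0.045,0,-0.002,0.007,-0.05,0.03],[-0.005,-0.045,0,0,0,-0.05,0.03],[-0.005,-0.045,0,0,0,-0.05,0.03],[-0.005,-0.045,0,0,0,-0.045,0.03],[-0.005,-0.045,0,0,0,0,0.03],[-0.005,-0.045,0,0,0,0,0.03],[-0.004,-0.04,0,0,0,0,0.03],[0,-0.02,0,0,0,0,0.03]]'; python3 -c "
from h import *
where(.498,-.1556,89.9,.038-.0187)"
```

```text
time_s: 25.58
tcp_pos: [0.4949, -0.1634, 0.1687]
tool_rot: [-0.008, -3.137, 0.003]
force: [0.3, 0.7, -0.4]
width: 0.0395
t 25.575 tcp [ 0.4949 -0.1634  0.1687] jaw 89.72 zaxis [-0.005  -0.0019 -1.    ] w 0.0395 F [ 0.3  0.7 -0.4]
need [ 0.0031  0.0078 -0.1494] turn 0.0031 rx/ry to level [ 0.0019 -0.005   0.    ]
```

```bash
python3 -m creep '[[0.003,0.01,0,0.002,-0.005,0.003,0.03],[0,0,0,0,0,0,0.03],[0,0,-0.025,0,0,0,0.03],[0,0,-0.025,0,0,0,0.03],[0,0,-0.02,0,0,0,0.03],[0,0,0,0,0,0,0.03]]'; python3 -c "
from h import *
where(.498,-.1556,89.9,.038-.0187)"
```

```text
time_s: 26.32
tcp_pos: [0.4949, -0.1522, 0.0955]
tool_rot: [-0.001, -3.139, -0.001]
force: [-0.0, -0.3, -0.3]
width: 0.0396
t 26.325 tcp [ 0.4949 -0.1522  0.0955] jaw 89.97 zaxis [-2.6e-03  9.0e-04 -1.0e+00] w 0.0396 F [-0.  -0.3 -0.3]
need [ 0.0031 -0.0034 -0.0762] turn -0.0012 rx/ry to level [-0.0009 -0.0026 -0.    ]
```

```bash
python3 -m creep '[[0.003,-0.0034,0,-0.001,-0.002,-0.001,0.03],[0,0,0,0,0,0,0.03],[0,0,-0.02,0,0,0,0.03],[0,0,-0.02,0,0,0,0.03],[0,0,-0.018,0,0,0,0.03],[0,0,0,0,0,0,0.03]]'; python3 -c "
from h import *
where(.498,-.1556,89.9,.038-.0187)"
```

```text
time_s: 27.08
tcp_pos: [0.5022, -0.157, 0.0416]
tool_rot: [-0.0, 3.133, -0.007]
force: [-0.2, -0.3, -0.6]
width: 0.0392
t 27.075 tcp [ 0.5022 -0.157   0.0416] jaw 90.01 zaxis [ 0.0082 -0.0045 -1.    ] w 0.0392 F [-0.2 -0.3 -0.6]
need [-0.0042  0.0014 -0.0223] turn -0.0019 rx/ry to level [0.0045 0.0082 0.    ]
```

```bash
python3 -m creep '[[-0.003,0.0014,-0.008,0.004,0.008,-0.002,0.03],[0,0,-0.008,0,0,0,0.03],[0,0,0,0,0,0,0.03]]'; python3 -c "
from h import *
where(.498,-.1556,89.9,.038-.0187)"
```

```text
time_s: 27.45
tcp_pos: [0.5002, -0.156, 0.0261]
tool_rot: [0.003, 3.14, -0.002]
force: [-0.2, -0.7, -0.6]
width: 0.0395
t 27.45 tcp [ 0.5002 -0.156   0.0261] jaw 89.89 zaxis [ 0.0018 -0.0013 -1.    ] w 0.0395 F [-0.2 -0.7 -0.6]
need [-0.0022  0.0004 -0.0068] turn 0.0002 rx/ry to level [0.0013 0.0018 0.    ]
```

```bash
python3 -m creep '[[-0.002,0,-0.005,0.001,0.002,0,0.03],[0,0,-0.001,0,0,0,0.03],[0,0,0,0,0,0,0.03]]'; python3 -c "
from h import *
where(.498,-.1556,89.9,.038-.0187)"
```

```text
time_s: 27.82
tcp_pos: [0.4985, -0.1562, 0.0203]
tool_rot: [0.003, 3.141, -0.001]
force: [-0.3, -0.3, -0.6]
width: 0.0391
t 27.825 tcp [ 0.4985 -0.1562  0.0203] jaw 89.89 zaxis [ 6.e-04 -7.e-04 -1.e+00] w 0.0391 F [-0.3 -0.3 -0.6]
need [-0.0005  0.0006 -0.001 ] turn 0.0001 rx/ry to level [0.0007 0.0006 0.    ]
```

```bash
python3 -m creep '[[0,0,-0.001,0,0,0,0.03],[0,0,0,0,0,0,0.041],[0,0,0,0,0,0,0.043],[0,0,0,0,0,0,0.048],[0,0,0,0,0,0,0.056],[0,0,0,0,0,0,0.06],[0,0,0,0,0,0,0.06]]'; python3 -m creep '[[0,0,0.01,0,0,0,0.06],[0,0,0.03,0,0,0,0.06],[0,0,0.04,0,0,0,0.06],[0,0,0.04,0,0,0,0.06],[0.005,0.03,0.02,0,0,0,0.06],[0.01,0.05,0,0,0,0.04,0.06],[0.01,0.05,0,0,0,0.04,0.06],[0.01,0.05,0,0,0,0.04,0.06]]';python3 -c "
from h import *
where(.558,.1142,101.2,.034-.0187)"
```

```text
time_s: 28.7
tcp_pos: [0.4992, -0.1566, 0.02]
tool_rot: [0.003, 3.14, -0.002]
force: [0.2, -0.1, 0.5]
width: 0.0594
time_s: 29.7
tcp_pos: [0.5353, 0.0249, 0.1713]
tool_rot: [-0.179, 3.127, -0.005]
force: [1.0, 0.7, 0.6]
width: 0.0598
t 29.7 tcp [0.5353 0.0249 0.1713] jaw 96.54 zaxis [ 0.0094 -0.0026 -1.    ] w 0.0598 F [1.  0.7 0.6]
need [ 0.0227  0.0893 -0.156 ] turn 0.0813 rx/ry to level [0.0026 0.0094 0.    ]
```

```bash
python3 -m creep '[[0.01,0.045,0,0.003,0.009,0.04,0.06],[0.01,0.035,0,0,0,0.038,0.06],[0,0.002,0,0,0,0,0.06],[0,0,-0.025,0,0,0,0.06],[0,0,-0.025,0,0,0,0.06],[0,0,0,0,0,0,0.06]]';python3 -c "
from h import *
where(.558,.1142,101.2,.034-.0187)
p,d=eyes.capture('top');W=cloud('top',d)
cv2.imwrite('pics/t4.png',p[:,:,::-1])
l=rackpts(W,np.array([.4979,-.2006]),np.radians(-.1))
for y,r in [(-.135,.026),(-.045,.023),(.045,.02)]:
  q=l[(abs(l[:,0])<.1)&(abs(l[:,1]-y)<.04)&(l[:,2]>.048)]
  print(np.percentile(q,[1,50,99],axis=0).round(4).tolist(),cv2.minAreaRect(q[:,:2].astype(np.float32)))"
```

```text
time_s: 30.45
tcp_pos: [0.5563, 0.1114, 0.1253]
tool_rot: [-0.311, 3.12, -0.001]
force: [-0.5, 0.3, -0.1]
width: 0.0596
t 30.45 tcp [0.5563 0.1114 0.1253] jaw 101.39 zaxis [ 0.0057 -0.     -1.    ] w 0.0596 F [-0.5  0.3 -0.1]
need [ 0.0017  0.0028 -0.11  ] turn -0.0034 rx/ry to level [0.     0.0057 0.    ]
[[-0.0747, -0.1576, 0.0495], [-0.0023, -0.1279, 0.0695], [0.0723, -0.1096, 0.076]] ((-0.0004552975296974182, -0.13390685617923737), (0.051906391978263855, 0.14957691729068756), 89.06136322021484)
[[-0.0847, -0.0666, 0.0492], [-0.0033, -0.0412, 0.0631], [0.0821, -0.0233, 0.0687]] ((-0.0005424320697784424, -0.04514414817094803), (0.169162780046463, 0.04611022025346756), 0.02527976781129837)
[[-0.0762, 0.0279, 0.0484], [-0.0006, 0.0466, 0.0567], [0.075, 0.0623, 0.0618]] ((-0.00013302266597747803, 0.04801582545042038), (0.15392275154590607, 0.05240177735686302), 4.678596019744873)
```

View pics/t4.png

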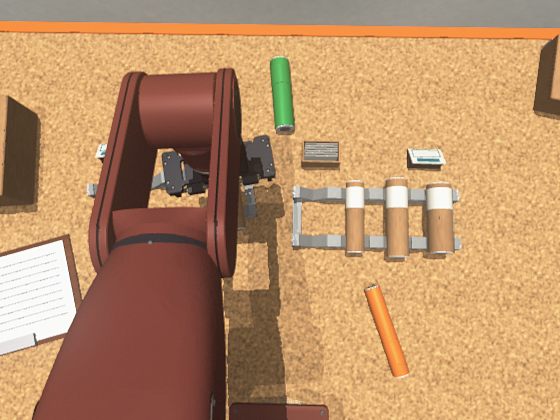

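Short (355,218) is seated straight, alongside middle and stout. Last is the long tube.

```bash
python3 -m creep '[[0.0015,0.003,0,0,0.006,-0.003,0.055],[0,0,0,0,0,0,0.055],[0,0,-0.02,0,0,0,0.055],[0,0,-0.02,0,0,0,0.055],[0,0,-0.01,0,0,0,0.055],[0,0,0,0,0,0,0.055]]';python3 -c "
from h import *
where(.558,.1142,101.2,.034-.0187)"
```

```text
time_s: 31.25
tcp_pos: [0.5606, 0.1137, 0.0768]
tool_rot: [-0.304, 3.12, -0.001]
force: [1.1, -0.1, 0.4]
width: 0.0552
t 31.25 tcp [0.5606 0.1137 0.0768] jaw 101.13 zaxis [ 6.4e-03  1.0e-04 -1.0e+00] w 0.0552 F [ 1.1 -0.1  0.4]
need [-0.0026  0.0005 -0.0615] turn 0.0013 rx/ry to level [-0.0001  0.0064  0.    ]
```

```bash
python3 -m creep '[[-0.0025,0.0005,-0.01,0,0.006,0.001,0.055],[0,0,-0.016,0,0,0,0.055],[0,0,-0.016,0,0,0,0.055],[0,0,-0.008,0,0,0,0.055],[0,0,0,0,0,0,0.055]]';python3 -c "
from h import *
where(.558,.1142,101.2,.034-.0187)"
```

```text
time_s: 31.88
tcp_pos: [0.5579, 0.1142, 0.0235]
tool_rot: [-0.306, 3.126, 0.0]
force: [0.2, -0.6, 0.2]
width: 0.0551
t 31.875 tcp [0.5579 0.1142 0.0235] jaw 101.19 zaxis [ 3.e-04  1.e-04 -1.e+00] w 0.0551 F [ 0.2 -0.6  0.2]
need [ 0.0001 -0.     -0.0082] turn 0.0001 rx/ry to level [-0.0001  0.0003  0.    ]
```

```bash
python3 -m creep '[[0,0,-0.007,0,0,0,0.055],[0,0,0,0,0,0,0.055],[0,0,0,0,0,0,0.025],[0,0,0,0,0,0,0.025],[0,0,0,0,0,0,0.025],[0,0,0,0,0,0,0.025],[0,0,0,0,0,0,0.025]]' 25; python3 -c "
from h import *
where()"
```

```text
time_s: 32.75
tcp_pos: [0.5593, 0.1146, 0.0177]
tool_rot: [-0.306, 3.123, 0.0]
force: [-0.7, -0.7, -1.5]
width: 0.0332
t 32.75 tcp [0.5593 0.1146 0.0177] jaw 101.2 zaxis [ 3.1e-03  6.0e-04 -1.0e+00] w 0.0332 F [-0.7 -0.7 -1.5]
```

```bash
python3 -m creep '[[0,0,0.005,0,0,0,0.025],[0,0,0.02,0,0,0,0.025],[0,0,0.03,0,0,0,0.025],[0,0,0.03,0,0,0,0.025],[0,0,0.03,0,0,0,0.025],[0,0,0.025,0,0,0,0.025],[0,-0.02,0,0,0,0,0.025]]'; python3 -c "
from h import *
where(.498,-.0656,89.9,.034-.0187)"
```

```text
time_s: 33.62
tcp_pos: [0.5602, 0.0946, 0.1701]
tool_rot: [-0.309, 3.117, -0.0]
force: [-0.7, -0.8, -0.5]
width: 0.0332
t 33.625 tcp [0.5602 0.0946 0.1701] jaw 101.31 zaxis [ 9.5e-03  6.0e-04 -1.0e+00] w 0.0332 F [-0.7 -0.8 -0.5]
need [-0.0622 -0.1602 -0.1548] turn -0.1992 rx/ry to level [-0.0006  0.0095  0.    ]
```

```bash
python3 -m creep '[[-0.014,-0.036,0,0,0.009,-0.05,0.025],[-0.014,-0.036,0,0,0,-0.05,0.025],[-0.014,-0.036,0,0,0,-0.05,0.025],[-0.014,-0.032,0,0,0,-0.048,0.025],[-0.004,-0.012,0,0,0,0,0.025],[0,0,-0.02,0,0,0,0.025],[0,0,-0.02,0,0,0,0.025],[0,0,0,0,0,0,0.025]]'; python3 -c "
from h import *
where(.498,-.0656,89.9,.034-.0187)"
```

```text
time_s: 34.62
tcp_pos: [0.4945, -0.0686, 0.1272]
tool_rot: [-0.013, -3.139, 0.002]
force: [-0.4, 0.2, -0.2]
width: 0.034
t 34.625 tcp [ 0.4945 -0.0686  0.1272] jaw 89.51 zaxis [-0.0021 -0.0013 -1.    ] w 0.034 F [-0.4  0.2 -0.2]
need [ 0.0035  0.003  -0.1119] turn 0.0067 rx/ry to level [ 0.0013 -0.0021  0.    ]
```

```bash
python3 -m creep '[[0.003,0.003,0,0.001,-0.002,0.006,0.025],[0,0,0,0,0,0,0.025],[0,0,-0.02,0,0,0,0.025],[0,0,-0.02,0,0,0,0.025],[0,0,-0.015,0,0,0,0.025],[0,0,0,0,0,0,0.025]]'; python3 -c "
from h import *
where(.498,-.0656,89.9,.034-.0187)"
```

```text
time_s: 35.38
tcp_pos: [0.5014, -0.0654, 0.0753]
tool_rot: [-0.002, 3.134, -0.003]
force: [0.4, -0.6, 0.5]
width: 0.0337
t 35.375 tcp [ 0.5014 -0.0654  0.0753] jaw 90.07 zaxis [ 0.0073 -0.0021 -1.    ] w 0.0337 F [ 0.4 -0.6  0.5]
need [-0.0034 -0.0002 -0.06  ] turn -0.0029 rx/ry to level [0.0021 0.0073 0.    ]
```

```bash
python3 -m creep '[[-0.002,0,-0.01,0.002,0.007,-0.003,0.025],[0,0,-0.016,0,0,0,0.025],[0,0,-0.016,0,0,0,0.025],[0,0,-0.006,0,0,0,0.025],[0,0,0,0,0,0,0.025]]'; python3 -c "
from h import *
where(.498,-.0656,89.9,.034-.0187)"
```

```text
time_s: 36.0
tcp_pos: [0.4999, -0.0656, 0.025]
tool_rot: [0.003, 3.14, -0.001]
force: [-0.3, 0.7, -0.4]
width: 0.0336
t 36.0 tcp [ 0.4999 -0.0656  0.025 ] jaw 89.89 zaxis [ 1.2e-03 -4.0e-04 -1.0e+00] w 0.0336 F [-0.3  0.7 -0.4]
need [-0.0019 -0.     -0.0097] turn 0.0002 rx/ry to level [0.0004 0.0012 0.    ]
```

```bash
python3 -m creep '[[-0.001,0,-0.006,0,0.001,0,0.025],[0,0,-0.001,0,0,0,0.025],[0,0,0,0,0,0,0.025]]'; python3 -c "
from h import *
where(.498,-.0656,89.9,.034-.0187)"
```

```text
time_s: 36.38
tcp_pos: [0.4996, -0.0658, 0.0183]
tool_rot: [0.003, 3.14, -0.001]
force: [0.2, 0.9, -0.9]
width: 0.0332
t 36.375 tcp [ 0.4996 -0.0658  0.0183] jaw 89.89 zaxis [ 1.6e-03 -9.0e-04 -1.0e+00] w 0.0332 F [ 0.2  0.9 -0.9]
need [-0.0016  0.0002 -0.003 ] turn 0.0002 rx/ry to level [0.0009 0.0016 0.    ]
```

```bash
python3 -m creep '[[0,0,-0.0015,0,0,0,0.025],[0,0,0,0,0,0,0.035],[0,0,0,0,0,0,0.037],[0,0,0,0,0,0,0.042],[0,0,0,0,0,0,0.05],[0,0,0,0,0,0,0.054],[0,0,0,0,0,0,0.054]]'; python3 -m creep '[[0,0,0.01,0,0,0,0.054],[0,0,0.03,0,0,0,0.054],[0,0,0.04,0,0,0,0.054],[0,0,0.04,0,0,0,0.054],[0,0.03,0.03,0,0,0,0.054],[0,0.05,0,0,0,0,0.054],[0,0.05,0,0,0,0,0.054],[0,0.05,0,0,0,0,0.054]]'; python3 -m creep '[[0,0.05,0,0,0,0,0.054],[0,0.05,0,0,0,0,0.054],[0,0.05,0,0,0,0,0.054],[0,0,0,0,0,0,0.054],[0,0,0,0,0,0,0.054]]'
python3 -c "
from h import *
p,d=eyes.capture('top');W=cloud('top',d)
p2,d2=eyes.capture('scene');W2=cloud('scene',d2)
cv2.imwrite('pics/t5.png',p[:,:,::-1]);cv2.imwrite('pics/s5.png',p2[:,:,::-1])
for w,c in [(W,[.4974,-.2011]),(W2,[.4984,-.2001])]:
 l=rackpts(w,np.array(c),np.radians(-.15))
 for y,r,L,zc in [(-.135,.026,.145,.047),(-.045,.023,.165,.043),(.045,.02,.15,.038),(.135,.017,.185,.034)]:
  q=l[(abs(l[:,0])<.11)&(abs(l[:,1]-y)<.04)&(l[:,2]>.0465)]
  f=lambda p:np.hypot(q[:,1]-p[0]-p[1]*q[:,0],q[:,2]-p[2])-r
  s=least_squares(f,[y,0,zc],loss='soft_l1',f_scale=.002).x
  lo,hi=np.percentile(q[:,0],[.5,99.5]); print('y',s[0].round(4),'tilt',s[1].round(4),'z',s[2].round(4),'x',round((lo+hi)/2,4),'L',round(hi-lo,3))
for cam in ['top','scene']:
 for n in ['tape_roll','card_box']: print(cam,n,[(np.round(r['xy']),round(r['confidence'],2)) for r in finder.masks_of(cam,n)[:2]])
where()"
```

```text
time_s: 37.25
tcp_pos: [0.5004, -0.0661, 0.0178]
tool_rot: [0.003, 3.138, -0.003]
force: [-0.2, -1.0, 0.1]
width: 0.0531
time_s: 38.25
tcp_pos: [0.5011, 0.1158, 0.1793]
tool_rot: [0.014, 3.131, -0.003]
force: [0.9, -0.6, 0.3]
width: 0.0539
time_s: 38.88
tcp_pos: [0.5004, 0.2737, 0.1837]
tool_rot: [0.007, 3.126, -0.001]
force: [-0.4, -0.6, 0.4]
width: 0.054
y -0.1354 tilt 0.0049 z 0.0473 x -0.0003 L 0.148
y -0.0454 tilt 0.0035 z 0.0433 x -0.0004 L 0.168
y 0.0446 tilt 0.0007 z 0.039 x 0.0002 L 0.153
y 0.1347 tilt 0.0008 z 0.0349 x 0.0008 L 0.187
y -0.1362 tilt 0.0037 z 0.0475 x -0.0003 L 0.15
y -0.0461 tilt 0.0032 z 0.0433 x -0.0002 L 0.169
y 0.0436 tilt -0.0018 z 0.0389 x -0.0009 L 0.154
y 0.1342 tilt -0.0016 z 0.0349 x 0.0004 L 0.187
top tape_roll [(array([216., 128.]), 0.78)]
top card_box [(array([320., 153.]), 0.6)]
scene tape_roll [(array([292., 309.]), 0.76)]
scene card_box [(array([224., 233.]), 0.56)]
t 39.175 tcp [0.5008 0.273  0.1835] jaw 89.62 zaxis [ 0.0159  0.     -0.9999] w 0.0541 F [-0.2  0.4 -1. ]
```

View pics/t5.png

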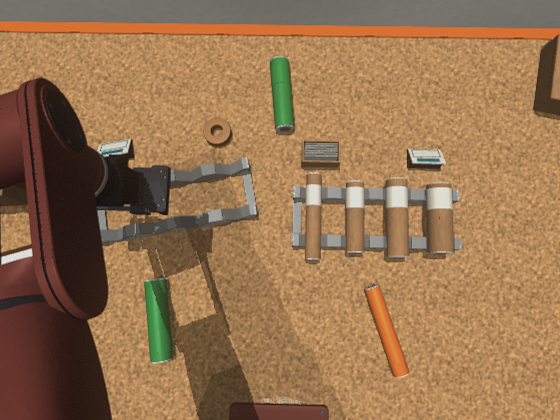

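View pics/s5.png

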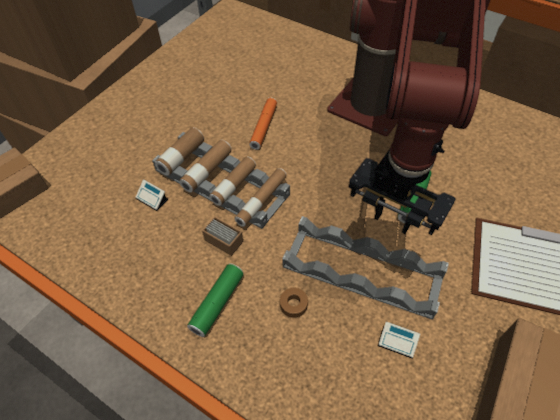

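The pictures show all four tubes on the right rack (columns 313, 355, 397 and 440 in the top view). The roll (217,131), the box (320,153) and the look-alikes are where they were, and the gripper is clear, so I'm handing in.

```bash
python3 -c "
from bench import ctrl
print(ctrl.hand_in())"
```

```text
the job is handed in; nothing more can be done
None
```

All four tubes are on the once-empty rack in ticket order, and I handed the job in at about 39 s of the 128 s. The tickets stand at unlike ends, so from the empty rack's ticket the row now runs stout, middle, short, long. Each tube was carried straight from its notch to its own place and let go with the TCP within 3 mm of its seated height.

My last checks, by depth fits from both cameras:

| Check | Result | Allowed |
|---|---|---|
| Off the notch centre line | within 1.4 mm | 10 mm |
| Off centre across the strips | within 1 mm | 15 mm |
| Height off seated | within 1 mm | 6 mm |
| Off square | under 0.005 rad | 0.1 rad |

- **Bystanders:** the tape roll, the card box and the look-alikes are at the same pixels as at the start in both pictures. The network's mark for the tape roll in the scene view read about 11 pixels off, but the picture itself showed no shift, so I took that as network error.
- **Robot:** the gripper was open and well clear of everything. `hand_in` gave no verdict.

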